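# Heft the glass pots, rack the full ones, tray the empties

## Robot

A 6-joint arm with a two-finger parallel gripper is mounted at the origin on a cart in front of the work surface, level with it; the furniture and walls round the work are solid. World frame = base frame: x ahead of the robot, y to its left, z up, the work surface at z = 0. Lengths are in mm, angles in rad, forces in N, time in s.
With the tool pointing down it reaches from about 350 to 850 mm from the base axis. Payload 8.1 kg.
Tool frame: the origin (TCP) lies midway between the tips of the shut fingers; the grasp point (between the pads) lies 19 mm behind it; z points along the fingers, y is the line along which they close (so a half turn about z gives the same grasp; the last joint's range is limited). The gripper opens to 85 mm and grips with 20 to 120 N. Pads are 22 mm wide; open, the fingers measure 114 mm over their backs; the gripper's body (76 mm by 85 mm) begins 54 mm behind the grasp point. The pads swing forward as they close: fully open they stand 13 mm farther back than shut.
Start: joints at [-1.354, 0.13, 1.488, -0, 1.523, -0.085], TCP at [178.364, -572.88, 231.292] pointing down, gripper open.
Joint ranges: [-2.96, 2.96], [-0.89, 2.26], [0.02, 2.5], [-1.34, 4.48], [0, 2.73], [-2.66, 2.66]. Speed limits (rad/s): [2.39, 2.39, 2.79, 3.14, 3.14, 3.14].

## Interface

Orientations are given as [roll, pitch, yaw] about the fixed x, y, z axes, in that order (R = Rz(yaw) Ry(pitch) Rx(roll)).
In Python, from rig import * gives the robot as it stands.
- The arm moves only by the tool drive_tool, never from a script. Its argument "motion" is a list of rows, each a list of 2 entries, a list of its own where there are three numbers: the shift along the tool's x, y, z in mm, then the turn about the tool's z in degrees. A call has 1 to 20 rows; each row is the pose to reach, as a shift and turn from the pose commanded when the call began, along the tool's axes at that moment; what a row does not reach only later rows make up. A row lasts 1/12 s, in which the tool goes at most 41.7 mm and 7.16 degrees, less where a joint would pass 70% of its speed; a pose out of reach is approached as far as the arm can. A call with a gripper value outside its range is refused whole. "fingers" is the opening, from 0 (shut) to 1 (fully open), set as the call begins (left out, the last holds). The fingers move at their own pace and stop on an object; "force" is the grip in N (left out, the last holds). Time passes only in rows, so rows that repeat a pose let the fingers close. It gives the time, the measured TCP pose, the force, the opening and the grip force at its end, in the units of the state.
- sense(): the state, without advancing time (a new reading comes with each control period).
- snapshot(name): name is "scene" or "top" or "wrist"; returns a dict with "frame" (420x560x3 uint8, red, green, blue), "z_map" (420x560 float32, mm along the optical axis (not along the pixel's ray), 0 where there is no reading), "mtx" (3x3 intrinsics, pixels), "R" (3x3) and "t" (3): a world point X has camera coordinates R X + t. Camera axes: x right, y down, z forward; pixel columns grow to the right and rows downward; lengths in mm; the calibration is good to about 2 mm. A picture is of the moment at which its call begins.
- job_done(): hands the job in; it is judged then, once.
The state is a dict: "time": time; "qpos": joint angles; "joint_velocities": joint speeds; "joint_efforts": joint torques, N m; "tcp_pos": TCP position; "eef_rot": TCP orientation; "wrist_force": force on the tool from outside, world axes, zero at the start; "torque": the same for the moment, N m; "grip_width": opening from 0.0 (shut) to 1.0 (fully open); "grip_force": force on a finger pad.
Only numpy, scipy, OpenCV 4.12 (cv2) and the standard library are available. Lean on these libraries where they do the work, as an engineer would, in place of code of your own. Each camera call takes 0.05 s, during which the arm holds its last target. There are 200 camera calls.

## Task

Draw the keeper of the wooden rack fully back; then heft each amber glass pot to feel whether it is full (heavy) or empty (light), stand the full ones in a row in the rack's lane and the empty ones upright in the white tray. Last, slide the keeper up gently until the full pots stand in a tight row against the end wall, with no more than about 4 mm of play in the whole row, and leave it there. The glass is thin: never grip a pot with more than 50 N, and never press the keeper on them with more than 25 N.

Things in the scene. Friction and masses are not known exactly. Their poses are not given: they have to be found in the camera images.
- pot_a: one of up to six closed amber glass pots, all alike outside: upright cylinder 40 mm across with an aluminium cap (37 mm across) on top, 46 mm high in all, smooth sides, thick base (weight low down); origin at the centre of its underside, z up. A full one weighs 0.31 to 0.41 kg, an empty one 0.05 to 0.07 kg; only hefting tells. Thin glass: grip below 50 N. Absent in some starts (then no pose).
- pot_b: another pot like pot_a, full or empty; origin likewise
- pot_c: another pot like pot_a, full or empty; origin likewise
- pot_d: another pot like pot_a, full or empty; origin likewise
- pot_e: another pot like pot_a, full or empty; origin likewise
- pot_f: another pot like pot_a, full or empty; origin likewise
- rack: wooden storage rack fixed to the bench, 74 mm (its x) by 215 mm (its y): a straight lane 50 mm wide along its y axis, lane floor 8 mm above the bench, side rails rising 10 mm above that floor (18 mm above the bench), a 42 mm high end wall at the +y end and a sliding keeper at the -y end. Origin: centre of the underside, on the lane's centre line; z up
- lane_floor: the floor board of the rack's lane, 8 mm thick; same origin and axes as the rack
- lane_end (a point): the middle of the end wall's inner face, at lane floor height, 95.5 mm from the rack's origin along +y; axes as the rack's
- place_1 (a point): point on the lane floor's centre line, 19 mm from the end wall, where the first full pot from the wall stands when the row is tight
- place_2 (a point): point on the lane floor's centre line, 61 mm from the end wall, where the second full pot from the wall stands when the row is tight
- place_3 (a point): point on the lane floor's centre line, 102 mm from the end wall, where the third full pot from the wall stands when the row is tight
- keeper (a joint): position of the keeper, a dark wooden slide that fills the lane's width: 0 = drawn fully back (its pressing face is then 166 mm from the end wall), grows as it moves along the rack's +y towards the end wall, up to 0.145 m. It slides with about 1 N of friction and stays where it is left
- keeper_grip (a point): the point to hold the keeper: middle of its upright tab, 12 mm thick along the lane (rack y), 34 mm wide (rack x); the point lies 95 mm above the bench and the tab's top 113 mm, so that fingers closed on it there stay above the pots in the lane, whose caps end 54 mm above the bench; below 43 mm above the bench the keeper is 14 mm thick and 46 mm wide. Axes as the rack's; moves with the keeper
- keeper_face (a point): middle of the foot of the keeper's pressing face (the face toward the end wall), 9 mm above the bench and 7 mm toward the end wall from keeper_grip; axes as the rack's; moves with the keeper
- lever_punch: hand-lever punch fixed to the bench between the pots and the rack, not used here and in the way of low moves: 100 mm (its y) by 150 mm base, 214 mm long (its x) and 265 mm high with its lever, whose ball end stands 252 mm up, 94 mm from the origin along -x; origin at the bench
- tray: loose shallow white enamel tray, 105 mm (its x) by 160 mm (its y), rim 16 mm high, 2 mm thick floor; origin at the centre of its underside, z up
There are look-alikes about, which are no part of the job. Leave any blue or green look-alike of the pot_a alone.

How it is judged (in metres and radians):
On the way:
1. the keeper is drawn back to within 12 mm of its rear stop (value of joint keeper below 0.012 m), for 0.2 s.
At the end, for the whole second after the job is handed in: full pots upright on the lane floor (pressing it with over 2.3 N), in a tight row: centres within 7.5 mm of place_1, place_2, place_3, filled from the end wall, the last within 25 mm of keeper_face; empty pots (under 1.6 N) upright on the tray floor; all at rest (((height (world z) of pot_a below 0.012 m and contact force between pot_a and lane_floor above 2.3 N and (horizontal distance between pot_a and place_1 below 0.0075 m or horizontal distance between pot_a and place_2 below 0.0075 m or horizontal distance between pot_a and place_3 below 0.0075 m)) or (height (world z) of pot_a below 0.006 m and contact force between pot_a and tray below 1.6 N and x of pot_a in the frame of tray between -0.036 and 0.036 m and y of pot_a in the frame of tray between -0.064 and 0.064 m)) and ((height (world z) of pot_b below 0.012 m and contact force between pot_b and lane_floor above 2.3 N and (horizontal distance between pot_b and place_1 below 0.0075 m or horizontal distance between pot_b and place_2 below 0.0075 m or horizontal distance between pot_b and place_3 below 0.0075 m)) or (height (world z) of pot_b below 0.006 m and contact force between pot_b and tray below 1.6 N and x of pot_b in the frame of tray between -0.036 and 0.036 m and y of pot_b in the frame of tray between -0.064 and 0.064 m)) and ((height (world z) of pot_c below 0.012 m and contact force between pot_c and lane_floor above 2.3 N and (horizontal distance between pot_c and place_1 below 0.0075 m or horizontal distance between pot_c and place_2 below 0.0075 m or horizontal distance between pot_c and place_3 below 0.0075 m)) or (height (world z) of pot_c below 0.006 m and contact force between pot_c and tray below 1.6 N and x of pot_c in the frame of tray between -0.036 and 0.036 m and y of pot_c in the frame of tray between -0.064 and 0.064 m)) and ((height (world z) of pot_d below 0.012 m and contact force between pot_d and lane_floor above 2.3 N and (horizontal distance between pot_d and place_1 below 0.0075 m or horizontal distance between pot_d and place_2 below 0.0075 m or horizontal distance between pot_d and place_3 below 0.0075 m)) or (height (world z) of pot_d below 0.006 m and contact force between pot_d and tray below 1.6 N and x of pot_d in the frame of tray between -0.036 and 0.036 m and y of pot_d in the frame of tray between -0.064 and 0.064 m)) and ((height (world z) of pot_e below 0.012 m and contact force between pot_e and lane_floor above 2.3 N and (horizontal distance between pot_e and place_1 below 0.0075 m or horizontal distance between pot_e and place_2 below 0.0075 m or horizontal distance between pot_e and place_3 below 0.0075 m)) or (height (world z) of pot_e below 0.006 m and contact force between pot_e and tray below 1.6 N and x of pot_e in the frame of tray between -0.036 and 0.036 m and y of pot_e in the frame of tray between -0.064 and 0.064 m)) and ((height (world z) of pot_f below 0.012 m and contact force between pot_f and lane_floor above 2.3 N and (horizontal distance between pot_f and place_1 below 0.0075 m or horizontal distance between pot_f and place_2 below 0.0075 m or horizontal distance between pot_f and place_3 below 0.0075 m)) or (height (world z) of pot_f below 0.006 m and contact force between pot_f and tray below 1.6 N and x of pot_f in the frame of tray between -0.036 and 0.036 m and y of pot_f in the frame of tray between -0.064 and 0.064 m)) and horizontal distance between any of pot_a, pot_b, pot_c, pot_d, pot_e, pot_f and place_1 below 0.0075 m and (horizontal distance between any of pot_a, pot_b, pot_c, pot_d, pot_e, pot_f and place_2 below 0.0075 m or not (horizontal distance between any of pot_a, pot_b, pot_c, pot_d, pot_e, pot_f and place_3 below 0.0075 m)) and horizontal distance between any of pot_a, pot_b, pot_c, pot_d, pot_e, pot_f and keeper_face below 0.025 m and angle between each of pot_a, pot_b, pot_c, pot_d, pot_e, pot_f's own z axis and vertical below 0.12 rad and linear speed of each of pot_a, pot_b, pot_c, pot_d, pot_e, pot_f below 0.02 m/s); the robot touches nothing.
It fails at once if a glass pot is squeezed harder than about 50 N (the two fingers' contact forces on it together exceed 100 N) (contact force between the fingers and pot_a above 100 N or contact force between the fingers and pot_b above 100 N or contact force between the fingers and pot_c above 100 N or contact force between the fingers and pot_d above 100 N or contact force between the fingers and pot_e above 100 N or contact force between the fingers and pot_f above 100 N).
It fails at once if while the robot works the keeper, the keeper presses on a glass pot with more than 25 N (contact force between the fingers and keeper above 0.5 N and (contact force between keeper and pot_a above 25 N or contact force between keeper and pot_b above 25 N or contact force between keeper and pot_c above 25 N or contact force between keeper and pot_d above 25 N or contact force between keeper and pot_e above 25 N or contact force between keeper and pot_f above 25 N)).
Of pot_a, pot_b, pot_c, pot_d, pot_e, pot_f only 4 to 6 are there at a start; the rules pass over those that are not, and their reading is None.
At some moment in a run one of pot_a, pot_b, pot_c, pot_d, pot_e, pot_f may be knocked a few centimetres aside while the robot is not near it.
It also fails if it takes over 210 s, if anything falls off the work surface, if the arm or the gripper's body presses on something with over 40 N, if the wrist force passes 120 N, or if a joint passes its speed limit or range.

## Working session

There is one attempt and no reset: what is moved stays moved. The work goes in short steps, Python scripts to look and compute and a tool call to move; the robot and the scene stay as the last step left them, time stands still between calls to the robot, and variables do not carry over. Pictures are saved under pics/ and viewed, at most 14 in all, crops included, and the job is handed in when it is done.

Besides the shell and the picture viewer there is one more tool, called after "Request:" as name(argument=value, ...), one argument or row to a line, values as JSON. drive_tool: Moves the arm, as the interface text tells. Its arguments: {"type":"object","properties":{"motion":{"type":"array","items":{"type":"array"}},"fingers":{"type":"number"},"force":{"type":"number"}},"required":["motion"]}

```bash
ls; mkdir -p pics
cat > h.py <<'E'
from rig import *
import numpy as np, cv2
def save(s,n,crop=None,scale=1):
    im=cv2.cvtColor(s["frame"],cv2.COLOR_RGB2BGR)
    if crop: im=im[crop[1]:crop[3],crop[0]:crop[2]]
    if scale!=1: im=cv2.resize(im,None,fx=scale,fy=scale,interpolation=cv2.INTER_CUBIC)
    cv2.imwrite("pics/"+n+".png",im)
def ray(s,u,v,z):
    R=np.array(s["R"]);t=np.array(s["t"]);K=np.array(s["mtx"])
    c=-R.T@t; d=R.T@np.linalg.solve(K,[u,v,1.]); return c+d*(z-c[2])/d[2]
def cloud(s):
    R=np.array(s["R"]);t=np.array(s["t"]);K=np.array(s["mtx"]);Z=s["z_map"].astype(float)
    v,u=np.mgrid[:Z.shape[0],:Z.shape[1]]
    P=np.stack([(u-K[0,2])/K[0,0]*Z,(v-K[1,2])/K[1,1]*Z,Z],-1)
    return (P-t)@R
E
python3 - <<'E'
from h import *
for n in("scene","top"):
    s=snapshot(n);save(s,n+"0",scale=1.4);np.savez("pics/"+n+"0.npz",**s)
    R=np.array(s["R"]);print(n,-R.T@np.array(s["t"]),R[2])
print(sense())
E
```

```text
pics
scene [ 103.0386071  1014.33627137  708.17051802] [ 0.37432062 -0.75196465 -0.54261703]
top [ 344.00518757  184.34668289 1126.22906574] [ 0.17556443 -0.00787977 -0.98443641]
{'time': 0.1, 'qpos': array([-1.35442125e+00,  1.31106883e-01,  1.48918438e+00,  1.59553838e-05,
        1.52299793e+00, -8.53808045e-02]), 'joint_velocities': array([-0.00037678, -0.00208897, -0.00088463,  0.00142298,  0.00022746,
        0.00025487]), 'joint_efforts': array([ 1.87694277e-03, -5.70950961e+01, -5.01944768e+01, -2.38130033e-04,
        8.17251974e-03,  4.15429270e-05]), 'tcp_pos': array([ 178.24841254, -572.38739181,  230.32895375]), 'eef_rot': array([-3.13990365e+00, -1.60553831e-04,  3.01754974e-01]), 'wrist_force': array([ 0.58504965, -0.81150307,  0.71535494]), 'torque': array([-0.00691904,  0.00484892,  0.00188904]), 'grip_force': 0.0, 'grip_width': 1.0024652365963784}
```

View pics/top0.png

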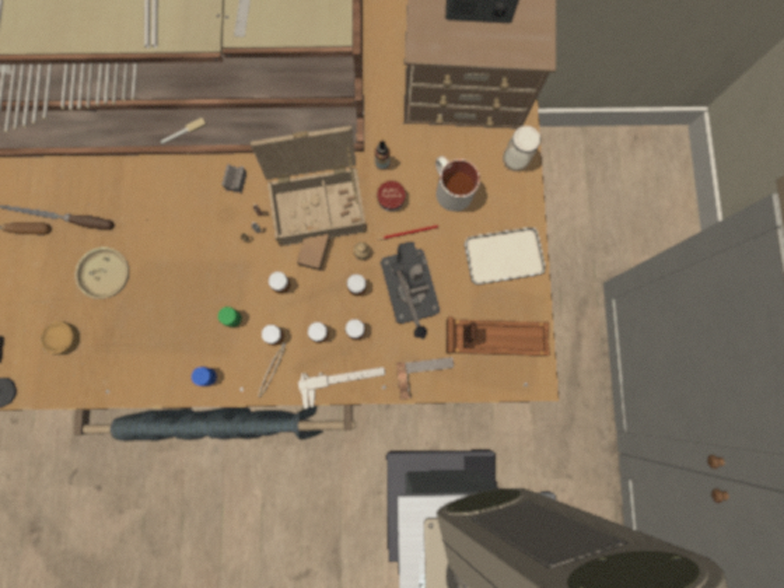

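View pics/scene0.png

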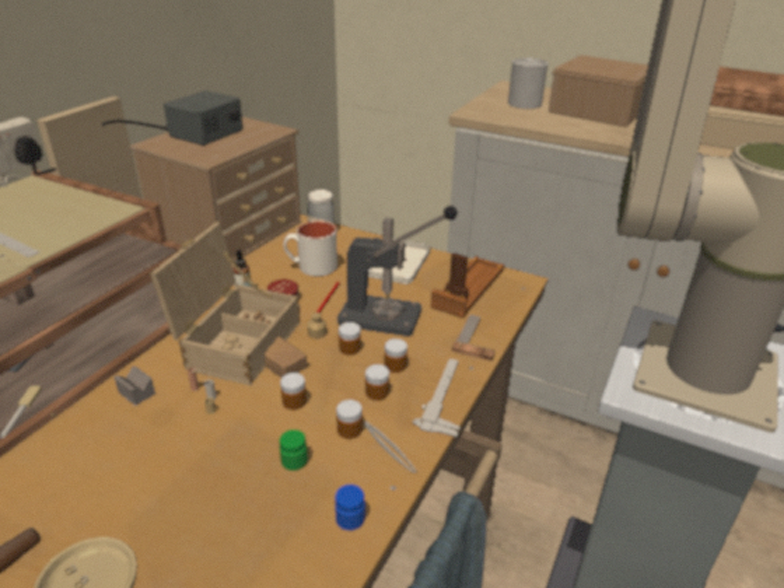

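The top picture (1.4x) shows five amber pots with white caps at (279,281), (357,284), (272,334), (318,331), (355,328). The things that could be mistaken for them are the green pot (229,317), the blue pot (203,377), the white jar (522,147) and the knob (362,250). The rack is at (498,337), its keeper near (470,335); the punch is at (410,285) and the tray at (505,256).

Run:
```python
from h import *
s=dict(np.load("pics/top0.npz"));P=cloud(s)
f=s["frame"]
hsv=cv2.cvtColor(f,cv2.COLOR_RGB2HSV)
z=P[...,2]
m=((hsv[...,1]<50)&(hsv[...,2]>140)).astype(np.uint8)
n,l,st,c=cv2.connectedComponentsWithStats(m)
for i in range(1,n):
    u,v=c[i]
    if st[i,4]>60 and 120<v<300 and u>130: 
        q=P[l==i]; print("white",c[i].round(1),st[i,4],"z",np.median(q[:,2]).round(1),"ray46",ray(s,u,v,46)[:2].round(1))
        if st[i,4]>1000:
            r=cv2.minAreaRect(np.array([ray(s,a,b,14)[:2] for b,a in np.argwhere(l==i)],np.float32));print("  rect",r)
# rack region
reg=np.zeros(z.shape,bool);reg[220:260,312:398]=1
q=P[reg&(z>5)&(z<125)]
for lo,hi in((5,12),(14,22),(36,46),(100,125)):
    w=q[(q[:,2]>lo)&(q[:,2]<hi)]
    if len(w)>3: print(lo,hi,len(w),np.median(w,0).round(1),w.min(0).round(1),w.max(0).round(1),cv2.minAreaRect(w[:,:2].astype(np.float32)))
# punch top
reg[:]=0;reg[165:245,268:320]=1
q=P[reg&(z>60)];print("punch",q.min(0).round(0),q.max(0).round(0))
save(s,"crop_rack",(260,150,400,260),5)
```

```text
white [554.7 149.1] 77 z 145.1 ray46 [ 727.5 -659.6]
white [360.  182.6] 1707 z 2.8 ray46 [632.4 -72.1]
  rect ((642.4827270507812, -80.21163940429688), (104.72749328613281, 159.10475158691406), 8.598479270935059)
white [558.  172.5] 70 z 145.0 ray46 [ 654.8 -658.6]
white [197.9 200.2] 131 z 46.6 ray46 [586.6 400.9]
white [253.9 201.9] 134 z 46.3 ray46 [579.4 238.8]
white [253.  234.2] 136 z 46.5 ray46 [485.1 242. ]
white [226.1 236.4] 140 z 46.7 ray46 [480.1 318.7]
white [193.1 238.2] 139 z 46.7 ray46 [476.3 412.4]
white [306.5 260.5] 179 z 8.1 ray46 [408.2  91.5]
white [235.2 273.1] 470 z 6.5 ray46 [375.9 292.5]
5 12 942 [462.5 -66.4   8.6] [ 413.6 -170.6    5. ] [527.8  72.1  12. ] ((470.63201904296875, -48.818885803222656), (112.98455047607422, 243.0702667236328), 0.6297867894172668)
14 22 530 [459.7 -67.6  18. ] [ 427.3 -162.    14.1] [528.7  69.5  21.9] ((467.0445861816406, -42.63507080078125), (239.2816619873047, 88.29207611083984), 81.34095001220703)
36 46 135 [463.1  45.8  41.8] [434.4   5.4  36. ] [503.9  54.5  45.9] ((468.4232482910156, 29.050487518310547), (48.66633605957031, 69.50311279296875), 87.93164825439453)
100 125 61 [466.4  13.5 112.4] [450.6   7.2 100.4] [484.8  18.4 117.7] ((467.62786865234375, 12.5806303024292), (10.518598556518555, 34.348114013671875), 85.88871002197266)
punch [344. 101.  65.] [ 636.  184. 1126.]
```

View pics/crop_rack.png

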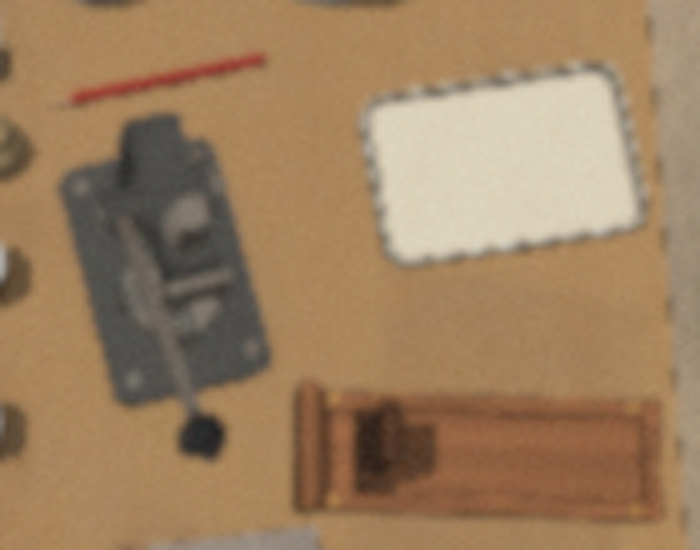

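The crop shows the rack's end wall at the left (crop x≈310) and the keeper close to it at (385,450). The tray and the punch, with its ball at (200,437), are as expected, and the pot heights (46 mm) match. Next I fit the rack axis.

```bash
cat >> h.py <<'E'
def go(x,y,z,yaw,s=None):
    """shift/turn in tool axes from measured pose to target (yaw deg)"""
    from scipy.spatial.transform import Rotation as Ro
    s=s or sense();R=Ro.from_euler('xyz',s["eef_rot"]).as_matrix()
    d=R.T@(np.array([x,y,z])-s["tcp_pos"]);cy=np.degrees(np.arctan2(R[1,0],R[0,0]))
    print("to",(x,y,z,yaw),"shift",d.round(1),"turn",round(-(yaw-cy),2),"rows>=",int(np.ceil(max(np.linalg.norm(d)/41.7,abs(yaw-cy)/7.16))))
E
python3 - <<'E'
from h import *
s=dict(np.load("pics/top0.npz"));P=cloud(s)
X,Y,Z=P[...,0],P[...,1],P[...,2]
rail=(Z>15)&(Z<21)&(Y>-160)&(Y<-15)
lo=P[rail&(X>420)&(X<455)];hi=P[rail&(X>480)&(X<515)]
for w in(lo,hi):
    p=np.polyfit(w[:,1],w[:,0],1);print("rail slope",p,len(w),w[:,0].min(),w[:,0].max())
wall=P[(Z>38)&(Z<46)&(Y>32)&(Y<65)&(X>420)&(X<515)]
print("wall",len(wall),wall.mean(0),wall.min(0),wall.max(0),np.polyfit(wall[:,0],wall[:,1],1))
for v in (228,240,252): print(v,[(u,Y[v,u].round(0),Z[v,u].round(0)) for u in range(314,342)])
tab=P[(Z>104)&(Z<118)&(X>440)&(X<495)&(Y>-5)&(Y<30)];print("tab",tab.mean(0),tab.min(0),tab.max(0))
b=P[(Z>235)&(Z<262)&(X>380)&(X<480)&(Y>60)&(Y<140)];print("ball",len(b),b.mean(0))
go(467,13,150,0)
E
```

```text
rail slope [-1.69179322e-02  4.33001839e+02] 158 427.60961757838305 453.94786499872777
rail slope [5.16239857e-02 4.97359361e+02] 152 480.44671905583584 500.2181202584428
wall 107 [467.28028223  46.95276229  41.95848367] [434.37835455  40.53858309  38.08547909] [503.92024263  54.51525786  45.8998302 ] [-5.51256182e-02  7.27118767e+01]
228 [(314, np.float64(63.0), np.float64(4.0)), (315, np.float64(59.0), np.float64(-2.0)), (316, np.float64(56.0), np.float64(1.0)), (317, np.float64(53.0), np.float64(2.0)), (318, np.float64(50.0), np.float64(1.0)), (319, np.float64(52.0), np.float64(36.0)), (320, np.float64(49.0), np.float64(42.0)), (321, np.float64(47.0), np.float64(43.0)), (322, np.float64(43.0), np.float64(40.0)), (323, np.float64(41.0), np.float64(43.0)), (324, np.float64(32.0), np.float64(1.0)), (325, np.float64(29.0), np.float64(1.0)), (326, np.float64(26.0), np.float64(1.0)), (327, np.float64(184.0), np.float64(1126.0)), (328, np.float64(20.0), np.float64(-2.0)), (329, np.float64(17.0), np.float64(-2.0)), (330, np.float64(15.0), np.float64(2.0)), (331, np.float64(11.0), np.float
[... 2391 characters left out ...]
17.0), np.float64(15.0)), (332, np.float64(13.0), np.float64(13.0)), (333, np.float64(11.0), np.float64(16.0)), (334, np.float64(9.0), np.float64(21.0)), (335, np.float64(5.0), np.float64(16.0)), (336, np.float64(3.0), np.float64(21.0)), (337, np.float64(0.0), np.float64(21.0)), (338, np.float64(-4.0), np.float64(16.0)), (339, np.float64(-6.0), np.float64(18.0)), (340, np.float64(-10.0), np.float64(16.0)), (341, np.float64(-12.0), np.float64(19.0))]
tab [466.86012335  12.76747238 112.14181515] [451.85317599   7.23373634 104.08174091] [484.81682187  18.35034314 117.7156    ]
ball 64 [454.53171957 126.0216269  252.81549556]
to (467, 13, 150, 0) shift [ 449.7 -473.    81.2] turn 17.29 rows>= 16
```

Request:
drive_tool(
  motion=[
    [[450, -473, 40], 17],
    [[450, -473, 40], 17],
    [[450, -473, 40], 17],
    [[450, -473, 40], 17],
    [[450, -473, 40], 17],
    [[450, -473, 40], 17],
    [[450, -473, 40], 17],
    [[450, -473, 40], 17],
    [[450, -473, 40], 17],
    [[450, -473, 40], 17],
    [[450, -473, 40], 17],
    [[450, -473, 40], 17],
    [[450, -473, 40], 17],
    [[450, -473, 40], 17],
    [[450, -473, 40], 17],
    [[450, -473, 40], 17],
    [[450, -473, 40], 17],
    [[450, -473, 40], 17],
    [[450, -473, 40], 17],
    [[450, -473, 40], 17],
  ],
  fingers=0.7,
  force=25,
)

```text
time: 1.77
tcp_pos: [467.0, 11.6, 191.1]
eef_rot: [3.141, 0.0, 0.004]
wrist_force: [-0.3, -0.2, 0.5]
grip_width: 0.701
grip_force: 0.0
```

Run:
```python
from h import *
s=snapshot("wrist");save(s,"w1");np.savez("pics/w1.npz",**s)
print(sense()["tcp_pos"],sense()["eef_rot"],sense()["wrist_force"]);P=cloud(s);X,Y,Z=P[...,0],P[...,1],P[...,2]
tab=P[(Z>108)&(Z<118)&(X>440)&(X<495)&(Y>-5)&(Y<30)];print(len(tab),tab.mean(0),cv2.minAreaRect(tab[:,:2].astype(np.float32)))
wall=P[(Z>38)&(Z<45)&(Y>32)&(Y<65)&(X>420)&(X<515)];print(len(wall),cv2.minAreaRect(wall[:,:2].astype(np.float32)))
go(467,13,80,-2);go(467,13,90,-2)
```

```text
[467.11759295  11.40870486 191.28746478] [3.14130886e+00 1.07631672e-04 3.45510750e-03] [-0.18928977 -0.01307678 -0.47443862]
602 [471.40101787  10.20855719 112.31158946] ((470.7813720703125, 10.09921646118164), (11.738658905029297, 32.812255859375), 89.84718322753906)
867 ((471.88409423828125, 45.4093132019043), (11.974087715148926, 72.80366516113281), 87.91622924804688)
to (467, 13, 80, -2) shift [-1.000e-01 -1.600e+00  1.113e+02] turn 2.2 rows>= 3
to (467, 13, 90, -2) shift [-1.000e-01 -1.600e+00  1.013e+02] turn 2.2 rows>= 3
```

View pics/w1.png

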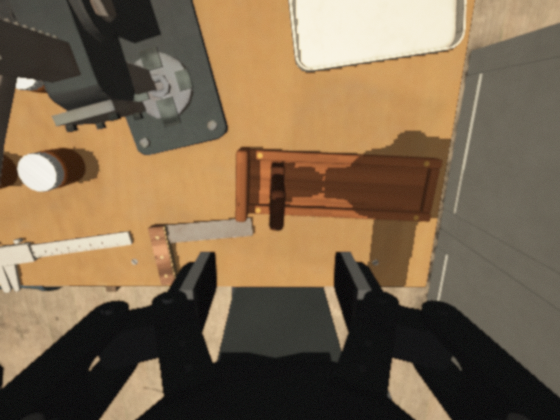

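The wrist view shows the keeper tab at (277,195), the end wall at (242,185) and an empty lane. Next I grip the tab.

Request:
drive_tool(
  motion=[
    [[2, 0, 40], 2],
    [[2, 0, 75], 2],
    [[2, 0, 105], 2],
    [[2, 0, 115], 2],
    [[2, 0, 115], 2],
    [[2, 0, 115], 2],
  ],
)

```text
time: 2.32
tcp_pos: [469.6, 11.8, 77.2]
eef_rot: [3.142, -0.0, -0.031]
wrist_force: [0.8, 0.6, 1.1]
grip_width: 0.698
grip_force: 0.0
```

Request:
drive_tool(
  motion=[
    [[0, 0, 0], 0],
    [[0, 0, 0], 0],
    [[0, 0, 0], 0],
    [[0, 0, 0], 0],
    [[0, 0, 0], 0],
    [[0, 0, 0], 0],
  ],
  fingers=0,
  force=25,
)

```text
time: 2.82
tcp_pos: [470.6, 11.3, 78.0]
eef_rot: [3.14, -0.003, -0.03]
wrist_force: [-1.4, -7.3, 6.5]
grip_width: 0.138
grip_force: 26.8
```

Gripped (opening 0.138 × 85 ≈ 12 mm). Next I draw it back.

Request:
drive_tool(
  motion=[
    [[0, 10, 0], 0],
    [[0, 25, 0], 0],
    [[0, 45, 0], 0],
    [[0, 65, 0], 0],
    [[0, 85, 0], 0],
    [[0, 105, 0], 0],
    [[0, 120, 0], 0],
    [[0, 130, 0], 0],
    [[0, 136, 0], 0],
    [[0, 140, 0], 0],
    [[0, 140, 0], 0],
    [[0, 140, 0], 0],
  ],
)

```text
time: 3.82
tcp_pos: [464.6, -128.2, 77.9]
eef_rot: [3.141, 0.002, -0.031]
wrist_force: [-11.8, 0.1, 15.3]
grip_width: 0.135
grip_force: 27.8
```

Request:
drive_tool(
  motion=[
    [[-2, 3, 0], 0],
    [[-2, 5, 0], 0],
    [[-2, 7, 0], 0],
    [[-2, 7, 0], 0],
    [[-2, 7, 0], 0],
  ],
)

```text
time: 4.23
tcp_pos: [464.0, -133.9, 77.9]
eef_rot: [-3.141, -0.002, -0.03]
wrist_force: [-2.2, 5.2, 9.5]
grip_width: 0.141
grip_force: 27.5
```

Request:
drive_tool(
  motion=[
    [[0, 0, 0], 0],
    [[0, 0, 0], 0],
    [[0, 0, 0], 0],
    [[0, 0, -40], 0],
    [[0, 0, -80], 0],
    [[0, 0, -120], 0],
    [[0, 0, -120], 0],
  ],
  fingers=0.7,
)

```text
time: 4.82
tcp_pos: [467.2, -136.1, 205.5]
eef_rot: [3.137, -0.012, -0.03]
wrist_force: [2.2, -0.8, 1.5]
grip_width: 0.696
grip_force: 0.0
```

Run:
```python
from h import *
go(465,-40,210,87.4)
s=snapshot("wrist");P=cloud(s);X,Y,Z=P[...,0],P[...,1],P[...,2];np.savez("pics/w2.npz",**s)
tab=P[(Z>108)&(Z<118)&(X>430)&(X<505)&(Y>-150)&(Y<-110)];print(len(tab),tab.mean(0),cv2.minAreaRect(tab[:,:2].astype(np.float32)))
```

```text
to (465, -40, 210, 87.4) shift [ -5. -96.  -5.] turn -89.1 rows>= 13
523 [ 464.73546792 -133.84456421  112.34905422] ((464.0640869140625, -133.9210662841797), (11.04395580291748, 33.20355987548828), 87.67491912841797)
```

Request:
drive_tool(
  motion=[
    [[-5, -96, -5], -90],
    [[-5, -96, -5], -90],
    [[-5, -96, -5], -90],
    [[-5, -96, -5], -90],
    [[-5, -96, -5], -90],
    [[-5, -96, -5], -90],
    [[-5, -96, -5], -90],
    [[-5, -96, -5], -90],
    [[-5, -96, -5], -90],
    [[-5, -96, -5], -90],
    [[-5, -96, -5], -90],
    [[-5, -96, -5], -90],
    [[-5, -96, -5], -90],
    [[-5, -96, -5], -90],
  ],
)

```text
time: 6.03
tcp_pos: [460.4, -38.2, 200.1]
eef_rot: [-3.14, -0.0, 1.544]
wrist_force: [-0.2, 0.5, -0.7]
grip_width: 0.7
grip_force: 0.0
```

Run:
```python
from h import *
s=snapshot("wrist");save(s,"w3");P=cloud(s);X,Y,Z=P[...,0],P[...,1],P[...,2];np.savez("pics/w3.npz",**s)
tab=P[(Z>108)&(Z<118)&(X>430)&(X<505)&(Y>-150)&(Y<-110)];print(len(tab),tab.mean(0) if len(tab) else 0)
wall=P[(Z>38)&(Z<45)&(Y>32)&(Y<65)&(X>420)&(X<515)];print(len(wall),cv2.minAreaRect(wall[:,:2].astype(np.float32)))
rail=(Z>15)&(Z<21)&(Y>-150)&(Y<30)
for a,b in((425,460),(475,515)):
    w=P[rail&(X>a)&(X<b)];print(len(w),np.polyfit(w[:,1],w[:,0],1) if len(w)>9 else 0,cv2.minAreaRect(w[:,:2].astype(np.float32)) if len(w)>9 else 0)
go(465,-40,320,87.4)
```

```text
459 [ 462.51362091 -131.55159887  112.08637142]
1026 ((470.7602233886719, 45.609619140625), (11.99059009552002, 73.6294937133789), 87.353271484375)
1422 [3.66325053e-02 4.38746240e+02] ((446.94097900390625, -60.79065704345703), (179.6057586669922, 31.14087677001953), 87.02777862548828)
1408 [5.12308509e-02 4.98588432e+02] ((489.9911804199219, -59.545257568359375), (179.4807891845703, 22.099740982055664), 87.30838775634766)
to (465, -40, 320, 87.4) shift [  -1.6    4.4 -119.8] turn 0.81 rows>= 3
```

View pics/w3.png

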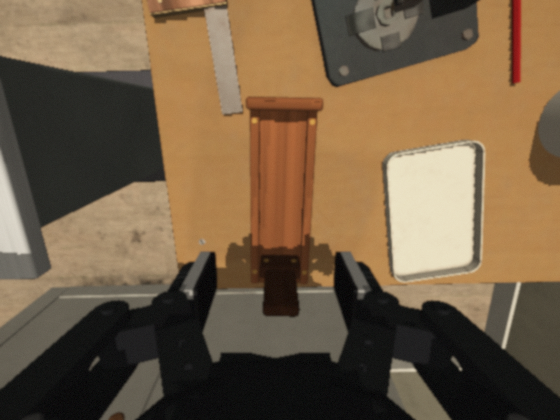

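The wrist view shows the keeper fully back at (280,285), the wall at (285,102) and the tray at (435,210). The rack's centre line fits x ≈ 468.3 + 0.0445·y, with the inner wall at y ≈ 40. Now I go over to the pots.

Request:
drive_tool(
  motion=[
    [[0, 0, -42], 0],
    [[0, 0, -84], 0],
    [[40, 0, -120], 0],
    [[80, 0, -120], 0],
    [[120, 0, -120], 0],
    [[160, 10, -120], 1],
    [[200, 15, -120], 1],
    [[240, 15, -110], 1],
    [[270, 15, -80], 1],
    [[270, 15, -40], 1],
    [[270, 15, -20], 1],
    [[270, 15, -20], 1],
    [[270, 15, -20], 1],
  ],
  fingers=0.65,
  force=30,
)

```text
time: 7.17
tcp_pos: [482.8, 230.8, 219.8]
eef_rot: [-3.138, 0.002, 1.522]
wrist_force: [0.0, -0.1, 1.3]
grip_width: 0.652
grip_force: 0.0
```

```bash
cat >> h.py <<'E'
def caps():
    s=snapshot("top");hsv=cv2.cvtColor(s["frame"],cv2.COLOR_RGB2HSV)
    m=((hsv[...,1]<50)&(hsv[...,2]>140)).astype(np.uint8)
    n,l,st,c=cv2.connectedComponentsWithStats(m);P=cloud(s)
    for i in range(1,n):
        z=np.median(P[l==i][:,2]);u,v=c[i]
        if 40<st[i,4]<260 and 35<z<70: print("cap",ray(s,u,v,z)[:2].round(1),"z",z.round(1),"n",st[i,4])
    return s
def wcaps():
    s=snapshot("wrist");hsv=cv2.cvtColor(s["frame"],cv2.COLOR_RGB2HSV)
    m=((hsv[...,1]<60)&(hsv[...,2]>130)).astype(np.uint8)
    n,l,st,c=cv2.connectedComponentsWithStats(m);P=cloud(s)
    for i in range(1,n):
        z=np.median(P[l==i][:,2]);u,v=c[i]
        if st[i,4]>300 and 35<z<70: print("wcap",ray(s,u,v,z)[:2].round(1),"z",z.round(1),"n",st[i,4],c[i].round(0))
    return s
E
python3 - <<'E'
from h import *
s=caps();w=wcaps();save(w,"w4")
go(485,242,100,90)
E
```

```text
cap [483.4 311. ] z 46.0 n 68
cap [476.2 412.4] z 46.5 n 140
wcap [477.1 400.6] z 46.0 n 435 [258.   6.]
wcap [587.4 392.3] z 46.1 n 740 [378.   9.]
wcap [481.  318.3] z 46.1 n 1151 [267. 100.]
wcap [579.6 238.7] z 46.3 n 961 [363. 174.]
wcap [486.4 242.3] z 46.2 n 955 [276. 175.]
wcap [775.7  55.7] z 55.6 n 2676 [522. 316.]
to (485, 242, 100, 90) shift [ 10.7  -0.9 123.5] turn -2.81 rows>= 3
```

View pics/w4.png

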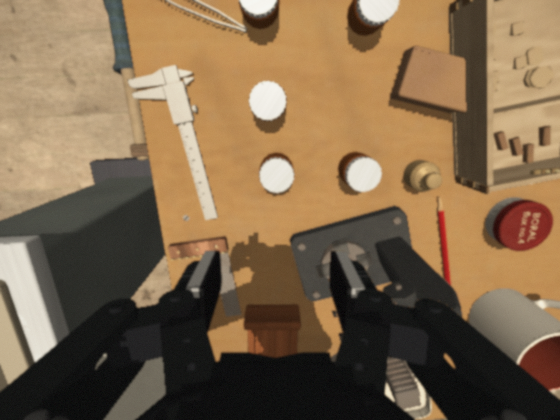

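The wrist view shows the five pots; cap centres are at (276,175), (363,174), (267,100), (258,6) and (378,9), and they agree with the top view. I pick (486,242) first.

Request:
drive_tool(
  motion=[
    [[11, 1, 30], 0],
    [[11, 1, 70], 0],
    [[11, 1, 110], 0],
    [[11, 1, 150], 0],
    [[11, 1, 180], 0],
    [[11, 1, 200], 0],
    [[11, 1, 206], 0],
    [[11, 1, 206], 0],
    [[11, 1, 206], 0],
  ],
  fingers=0.65,
)

```text
time: 8.02
tcp_pos: [487.6, 242.6, 17.9]
eef_rot: [3.138, -0.001, 1.523]
wrist_force: [0.2, 0.3, 0.9]
grip_width: 0.648
grip_force: 0.0
```

Request:
drive_tool(
  motion=[
    [[0, 0, 0], 0],
    [[0, 0, 0], 0],
    [[0, 0, 0], 0],
    [[0, 0, 0], 0],
    [[0, 0, 0], 0],
    [[0, 0, 0], 0],
  ],
  fingers=0,
  force=30,
)

```text
time: 8.52
tcp_pos: [487.8, 243.0, 18.5]
eef_rot: [3.137, -0.002, 1.523]
wrist_force: [-1.2, -1.2, 5.9]
grip_width: 0.453
grip_force: 29.7
```

Request:
drive_tool(
  motion=[
    [[0, 0, -20], 0],
    [[0, 0, -50], 0],
    [[0, 0, -90], 0],
    [[0, 0, -130], 0],
    [[0, 0, -170], 0],
    [[0, 0, -210], 0],
    [[0, 0, -250], 0],
    [[0, 0, -280], 0],
    [[0, 0, -290], 0],
    [[0, 0, -290], 0],
    [[0, 0, -290], 0],
    [[0, 0, -290], 0],
    [[0, 0, -290], 0],
    [[0, 0, -290], 0],
  ],
)

```text
time: 9.68
tcp_pos: [484.6, 241.7, 302.7]
eef_rot: [-3.138, 0.002, 1.523]
wrist_force: [0.2, -0.1, -3.0]
grip_width: 0.458
grip_force: 31.9
```

Run:
```python
from h import *
q=sense();print(q["wrist_force"],q["torque"],q["eef_rot"],q["joint_efforts"])
go(468.5,20,300,87.4,q);go(468.5,20,22,87.4,q);go(645,-80,300,98.6,q)
```

```text
[ 0.17969853 -0.11244989 -2.95485228] [-0.03188277  0.0542925   0.01351159] [-3.13769352e+00  1.71264324e-03  1.52346156e+00] [ 1.01277279e-02 -5.04845166e+01 -5.26555932e+01 -2.72201672e-03
  2.29655748e-02  3.78157010e-04]
to (468.5, 20, 300, 87.4) shift [-222.2   -5.5    3.1] turn -0.11 rows>= 6
to (468.5, 20, 22, 87.4) shift [-221.8   -4.4  281. ] turn -0.11 rows>= 9
to (645, -80, 300, 98.6) shift [-313.8  175.5    2.5] turn -11.31 rows>= 9
```

Heft ≈ 3 N, so the pot is full. It goes to place 1.

Request:
drive_tool(
  motion=[
    [[-40, 0, 0], 0],
    [[-80, 0, 0], 0],
    [[-120, 0, 0], 0],
    [[-160, -4, 0], 0],
    [[-200, -5, 0], 0],
    [[-222, -5, 30], 0],
    [[-222, -5, 70], 0],
    [[-222, -5, 110], 0],
    [[-222, -5, 150], 0],
    [[-222, -5, 190], 0],
    [[-222, -5, 220], 0],
    [[-222, -5, 240], 0],
    [[-222, -5, 250], 0],
    [[-222, -5, 250], 0],
    [[-222, -5, 250], 0],
  ],
)

```text
time: 10.93
tcp_pos: [469.5, 20.4, 55.1]
eef_rot: [-3.14, 0.0, 1.524]
wrist_force: [-0.1, -2.5, -4.2]
grip_width: 0.458
grip_force: 32.3
```

Run:
```python
from h import *
q=sense();print(q["wrist_force"],q["tcp_pos"])
go(469,19.5,27,87.4,q)
```

```text
[-0.1399338  -2.51764047 -4.19647124] [469.45412132  20.35765515  55.09378363]
to (469, 19.5, 27, 87.4) shift [-0.9 -0.4 28.1] turn -0.11 rows>= 1
```

Request:
drive_tool(
  motion=[
    [[-3, 0, 0], 0],
    [[-3, 0, 10], 0],
    [[-3, 0, 20], 0],
    [[-3, 0, 26], 0],
    [[-3, 0, 28], 0],
    [[-3, 0, 28], 0],
    [[-3, 0, 28], 0],
  ],
)

```text
time: 11.52
tcp_pos: [469.7, 17.7, 27.1]
eef_rot: [-3.141, -0.0, 1.524]
wrist_force: [-0.5, 0.4, -2.9]
grip_width: 0.455
grip_force: 32.5
```

Request:
drive_tool(
  motion=[
    [[0, 0, 1], 0],
    [[0, 0, 1.5], 0],
    [[0, 0, 1.5], 0],
    [[0, 0, 1.5], 0],
  ],
)

```text
time: 11.85
tcp_pos: [470.0, 17.8, 26.4]
eef_rot: [3.141, -0.0, 1.524]
wrist_force: [-2.9, 1.2, 4.0]
grip_width: 0.456
grip_force: 33.3
```

Request:
drive_tool(
  motion=[
    [[0, 0, 0], 0],
    [[0, 0, 0], 0],
    [[0, 0, 0], 0],
    [[0, 0, 0], 0],
    [[0, 0, -20], 0],
    [[0, 0, -60], 0],
    [[0, 0, -100], 0],
    [[0, 0, -140], 0],
    [[0, 0, -180], 0],
    [[0, 0, -220], 0],
    [[0, 0, -260], 0],
    [[0, 0, -285], 0],
    [[0, 0, -285], 0],
  ],
  fingers=0.65,
)

```text
time: 12.93
tcp_pos: [472.5, 17.4, 318.3]
eef_rot: [3.13, 0.0, 1.523]
wrist_force: [0.5, 0.1, 0.7]
grip_width: 0.65
grip_force: 0.0
```

Run:
```python
from h import *
caps();w=wcaps();P=cloud(w);X,Y,Z=P[...,0],P[...,1],P[...,2]
c=P[(Z>48)&(Z<60)&(X>430)&(X<510)&(Y>-20)&(Y<45)];print(len(c),c.mean(0) if len(c) else 0)
go(481,318.5,300,90);go(480,319,160,90)
```

```text
cap [586.4 400.9] z 46.2 n 133
cap [579.1 238.6] z 46.2 n 136
cap [479.8 318.5] z 46.5 n 140
cap [476.2 412.4] z 46.8 n 142
cap [469.   17.8] z 54.8 n 147
wcap [470.1  17.7] z 54.2 n 608 [272. 171.]
wcap [ 844.9 -107.4] z 36.6 n 647 [522. 238.]
594 [469.69441546  18.17837635  54.09150358]
to (481, 318.5, 300, 90) shift [301.1  -3.9  12. ] turn -2.71 rows>= 8
to (480, 319, 160, 90) shift [301.6  -5.3 152. ] turn -2.71 rows>= 9
```

Request:
drive_tool(
  motion=[
    [[40, 0, 0], 0],
    [[80, 0, 0], 0],
    [[120, 0, 0], 0],
    [[160, -3, 0], 0],
    [[200, -6, 0], 0],
    [[240, -6, 10], 0],
    [[280, -6, 20], 0],
    [[301, -6, 50], 0],
    [[301, -6, 90], 0],
    [[301, -6, 130], 0],
    [[301, -6, 170], 0],
    [[301, -6, 200], 0],
    [[301, -6, 220], 0],
    [[301, -6, 220], 0],
    [[301, -6, 220], 0],
  ],
)

```text
time: 14.28
tcp_pos: [475.9, 317.4, 88.0]
eef_rot: [-3.137, 0.003, 1.524]
wrist_force: [0.4, 0.4, 1.0]
grip_width: 0.649
grip_force: 0.0
```

Run:
```python
from h import *
wcaps()
go(480.4,318.7,17,87.3)
```

```text
wcap [477.4 412.9] z 46.2 n 3602 [270.  74.]
wcap [587.6 401.2] z 46.3 n 3493 [464.  87.]
wcap [480.9 319.6] z 46.3 n 2336 [283. 228.]
to (480.4, 318.7, 17, 87.3) shift [ 0.7  2.9 73.4] turn -0.01 rows>= 2
```

Request:
drive_tool(
  motion=[
    [[1, 3, 20], 0],
    [[1, 3, 50], 0],
    [[1, 3, 68], 0],
    [[1, 3, 73], 0],
    [[1, 3, 73], 0],
    [[1, 3, 73], 0],
  ],
)

```text
time: 14.83
tcp_pos: [482.4, 320.1, 19.9]
eef_rot: [3.139, -0.001, 1.524]
wrist_force: [-0.6, 0.5, -0.2]
grip_width: 0.649
grip_force: 0.0
```

Request:
drive_tool(
  motion=[
    [[0, 0, 0], 0],
    [[0, 0, 0], 0],
    [[0, 0, 0], 0],
    [[0, 0, 0], 0],
    [[0, 0, 0], 0],
    [[0, 0, 0], 0],
  ],
  fingers=0,
)

```text
time: 15.33
tcp_pos: [483.0, 320.4, 20.5]
eef_rot: [3.138, -0.002, 1.524]
wrist_force: [-0.9, -0.5, 7.4]
grip_width: 0.455
grip_force: 30.2
```

Request:
drive_tool(
  motion=[
    [[0, 0, -20], 0],
    [[0, 0, -50], 0],
    [[0, 0, -90], 0],
    [[0, 0, -130], 0],
    [[0, 0, -170], 0],
    [[0, 0, -210], 0],
    [[0, 0, -250], 0],
    [[0, 0, -280], 0],
    [[0, 0, -290], 0],
    [[0, 0, -290], 0],
    [[0, 0, -290], 0],
    [[0, 0, -290], 0],
    [[0, 0, -290], 0],
    [[0, 0, -290], 0],
  ],
)

```text
time: 16.5
tcp_pos: [480.4, 319.0, 305.4]
eef_rot: [-3.138, 0.002, 1.524]
wrist_force: [-0.1, 0.0, -1.2]
grip_width: 0.457
grip_force: 30.5
```

```bash
cat >> h.py <<'E'
def heft():
    q=sense();print(q["wrist_force"].round(2),q["tcp_pos"].round(1),q["eef_rot"].round(3),q["grip_width"],q["grip_force"])
E
python3 - <<'E'
from h import *
heft()
go(467.5,-24,305,87.4);go(645,-80,305,98.6)
E
```

```text
[-0.15  0.   -1.16] [480.4 319.  305.4] [-3.138e+00  2.000e-03  1.524e+00] 0.45733203775053227 30.513415932655334
to (467.5, -24, 305, 87.4) shift [-343.2    3.4    1. ] turn -0.11 rows>= 9
to (645, -80, 305, 98.6) shift [-390.7  183.3    0.6] turn -11.31 rows>= 11
```

Heft ≈ 1.2 N, so it is likely empty; I'll recheck over the tray.

Request:
drive_tool(
  motion=[
    [[-38, 17, -5], -1],
    [[-76, 34, -5], -2],
    [[-114, 50, -5], -3],
    [[-152, 67, -5], -4],
    [[-190, 83, -5], -5],
    [[-228, 100, -5], -6],
    [[-266, 116, -5], -7],
    [[-304, 133, -5], -8],
    [[-342, 150, -5], -9],
    [[-380, 166, -5], -10],
    [[-418, 183, -5], -11],
    [[-432, 189, -5], -11],
    [[-432, 189, 0], -11],
    [[-432, 189, 0], -11],
    [[-432, 189, 0], -11],
    [[-432, 189, 0], -11],
  ],
)

```text
time: 17.83
tcp_pos: [649.2, -119.6, 307.4]
eef_rot: [-3.141, -0.001, 1.717]
wrist_force: [-0.1, 0.6, -0.3]
grip_width: 0.458
grip_force: 30.6
```

Run:
```python
from h import *
heft()
s=snapshot("top");hsv=cv2.cvtColor(s["frame"],cv2.COLOR_RGB2HSV)
w=wcaps();P=cloud(w);hs=cv2.cvtColor(w["frame"],cv2.COLOR_RGB2HSV);Z=P[...,2]
m=(hs[...,1]<70)&(hs[...,2]>120)&(Z<22)&(Z>-6)
n,l,st,c=cv2.connectedComponentsWithStats(m.astype(np.uint8));i=1+st[1:,4].argmax();q=P[l==i]
print(len(q),cv2.minAreaRect(q[:,:2].astype(np.float32)))
go(648.8,-121.7,23,98.6)
```

```text
[-0.11  0.57 -0.3 ] [ 649.2 -119.6  307.4] [-3.141e+00 -1.000e-03  1.717e+00] 0.4576386189302759 30.608242750167847
wcap [470.6  17.3] z 54.0 n 878 [141.  36.]
wcap [ 842.7 -111.5] z 60.0 n 769 [419. 188.]
8234 ((645.3723754882812, -82.78945922851562), (106.80581665039062, 163.40835571289062), 8.348876953125)
to (648.8, -121.7, 23, 98.6) shift [ -2.   -1.  285.1] turn -0.21 rows>= 7
```

Empty is confirmed (-0.3 N). I lower it into the tray.

Request:
drive_tool(
  motion=[
    [[-3, 1, 40], 0],
    [[-3, 1, 80], 0],
    [[-3, 1, 120], 0],
    [[-3, 1, 160], 0],
    [[-3, 1, 200], 0],
    [[-3, 1, 240], 0],
    [[-3, 1, 265], 0],
    [[-3, 1, 278], 0],
    [[-3, 1, 284], 0],
    [[-3, 1, 285], 0],
    [[-3, 1, 285], 0],
    [[-3, 1, 285], 0],
  ],
)

```text
time: 18.93
tcp_pos: [652.6, -123.9, 25.0]
eef_rot: [3.138, 0.001, 1.716]
wrist_force: [0.7, 0.3, -0.6]
grip_width: 0.458
grip_force: 30.7
```

Request:
drive_tool(
  motion=[
    [[0, 0, 1], 0],
    [[0, 0, 2], 0],
    [[0, 0, 2], 0],
    [[0, 0, 2], 0],
  ],
)

```text
time: 19.27
tcp_pos: [652.1, -124.1, 22.5]
eef_rot: [3.139, 0.001, 1.716]
wrist_force: [-0.8, -0.3, 5.0]
grip_width: 0.455
grip_force: 31.2
```

Request:
drive_tool(
  motion=[
    [[0, 0, 0], 0],
    [[0, 0, 0], 0],
    [[0, 0, 0], 0],
    [[0, 0, 0], 0],
    [[0, 0, -20], 0],
    [[0, 0, -60], 0],
    [[0, 0, -100], 0],
    [[0, 0, -140], 0],
    [[0, 0, -180], 0],
    [[0, 0, -220], 0],
    [[0, 0, -260], 0],
    [[0, 0, -290], 0],
    [[0, 0, -290], 0],
    [[0, 0, -290], 0],
  ],
  fingers=0.65,
)

```text
time: 20.43
tcp_pos: [652.2, -124.3, 314.3]
eef_rot: [3.136, 0.002, 1.715]
wrist_force: [-0.3, 0.7, -1.0]
grip_width: 0.651
grip_force: 0.0
```

Run:
```python
from h import *
caps();w=wcaps();heft()
go(477,412.6,310,87.4);go(580,239,310,87.4)
```

```text
cap [586.5 400.8] z 46.7 n 131
cap [579.3 238.8] z 46.5 n 134
cap [476.3 412.5] z 46.4 n 141
cap [469.2  18.2] z 54.6 n 142
wcap [470.5  17.4] z 53.9 n 870 [140.  32.]
wcap [ 842.6 -112. ] z 60.5 n 753 [417. 184.]
[-0.62 -0.74 -0.04] [ 650.6 -123.8  309.6] [-3.140e+00 -1.000e-03  1.715e+00] 0.6460468285595411 0.0
to (477, 412.6, 310, 87.4) shift [555.8 -94.4   0. ] turn 10.89 rows>= 14
to (580, 239, 310, 87.4) shift [ 3.692e+02 -1.750e+01 -2.000e-01] turn 10.89 rows>= 9
```

Request:
drive_tool(
  motion=[
    [[40, -2, 0], 1],
    [[80, -4, 0], 2],
    [[120, -6, 0], 4],
    [[160, -8, 0], 5],
    [[200, -10, 0], 6],
    [[240, -12, 0], 8],
    [[280, -14, 0], 9],
    [[320, -16, 0], 10],
    [[355, -17, 10], 11],
    [[369, -18, 40], 11],
    [[369, -18, 80], 11],
    [[369, -18, 120], 11],
    [[369, -18, 160], 11],
    [[369, -18, 190], 11],
    [[369, -18, 210], 11],
    [[369, -18, 220], 11],
    [[369, -18, 220], 11],
    [[369, -18, 220], 11],
  ],
)

```text
time: 22.03
tcp_pos: [579.3, 238.5, 90.1]
eef_rot: [-3.14, 0.001, 1.523]
wrist_force: [-0.0, 0.0, 0.9]
grip_width: 0.65
grip_force: 0.0
```

Run:
```python
from h import *
wcaps();heft()
go(579.8,239,17,87.4)
```

```text
wcap [580.4 239.4] z 46.3 n 2312 [277. 229.]
[0.36 0.23 0.64] [580.5 238.8  91.8] [ 3.141 -0.     1.523] 0.6473717196256158 0.0
to (579.8, 239, 17, 87.4) shift [ 0.1 -0.7 74.8] turn -0.11 rows>= 2
```

Request:
drive_tool(
  motion=[
    [[0, 0, 20], 0],
    [[0, 0, 50], 0],
    [[0, 0, 69], 0],
    [[0, 0, 75], 0],
    [[0, 0, 75], 0],
    [[0, 0, 75], 0],
  ],
)

```text
time: 22.58
tcp_pos: [581.2, 239.1, 17.8]
eef_rot: [3.139, -0.001, 1.524]
wrist_force: [1.3, 0.1, -0.0]
grip_width: 0.647
grip_force: 0.0
```

Request:
drive_tool(
  motion=[
    [[0, 0, 0], 0],
    [[0, 0, 0], 0],
    [[0, 0, 0], 0],
    [[0, 0, 0], 0],
    [[0, 0, 0], 0],
    [[0, 0, 0], 0],
  ],
  fingers=0,
)

```text
time: 23.08
tcp_pos: [582.0, 239.4, 18.7]
eef_rot: [3.137, -0.002, 1.524]
wrist_force: [0.5, -0.3, 6.7]
grip_width: 0.458
grip_force: 30.6
```

Request:
drive_tool(
  motion=[
    [[0, 0, -20], 0],
    [[0, 0, -50], 0],
    [[0, 0, -90], 0],
    [[0, 0, -130], 0],
    [[0, 0, -170], 0],
    [[0, 0, -210], 0],
    [[0, 0, -250], 0],
    [[0, 0, -280], 0],
    [[0, 0, -290], 0],
    [[0, 0, -290], 0],
    [[0, 0, -290], 0],
    [[0, 0, -290], 0],
    [[0, 0, -290], 0],
    [[0, 0, -290], 0],
    [[0, 0, -290], 0],
    [[0, 0, -290], 0],
  ],
)

```text
time: 24.42
tcp_pos: [579.6, 238.6, 304.7]
eef_rot: [-3.14, 0.001, 1.524]
wrist_force: [-0.1, -0.1, -1.1]
grip_width: 0.456
grip_force: 30.5
```

Run:
```python
from h import *
heft()
go(467.3,-26,305,87.4);go(644,-81.5,305,98.6)
```

```text
[-0.09 -0.14 -1.1 ] [579.6 238.6 304.7] [-3.140e+00  1.000e-03  1.524e+00] 0.45633452516750445 30.496655702590942
to (467.3, -26, 305, 87.4) shift [-269.6  -99.7    0. ] turn -0.11 rows>= 7
to (644, -81.5, 305, 98.6) shift [-3.167e+02  7.950e+01 -2.000e-01] turn -11.31 rows>= 8
```

Request:
drive_tool(
  motion=[
    [[-38, 10, 0], -1],
    [[-76, 20, 0], -3],
    [[-114, 29, 0], -4],
    [[-152, 38, 0], -5],
    [[-190, 48, 0], -7],
    [[-228, 57, 0], -8],
    [[-266, 67, 0], -9],
    [[-300, 76, 0], -10],
    [[-315, 79, 0], -11],
    [[-315, 79, 0], -11],
    [[-315, 79, 0], -11],
    [[-315, 79, 0], -11],
    [[-315, 79, 0], -11],
  ],
)

```text
time: 25.5
tcp_pos: [643.9, -78.4, 305.8]
eef_rot: [3.142, -0.0, 1.717]
wrist_force: [0.0, 0.4, -0.5]
grip_width: 0.46
grip_force: 30.5
```

Run:
```python
from h import *
heft();w=snapshot("wrist");save(w,"w5");go(643.7,-79.5,21,98.6)
```

```text
[ 0.02  0.39 -0.5 ] [643.9 -78.4 305.8] [ 3.142 -0.     1.717] 0.4602605967116174 30.507420301437378
to (643.7, -79.5, 21, 98.6) shift [ -1.3  -0.5 284.9] turn -0.22 rows>= 7
```

View pics/w5.png

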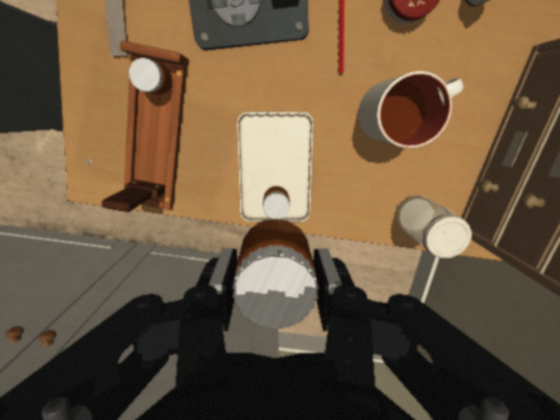

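The view shows the first empty pot standing in the tray at (276,203), the full one in the lane at (147,74) and the held pot at (276,285). The heft of -0.5 N means empty.

Request:
drive_tool(
  motion=[
    [[1, 0, 40], 0],
    [[1, 0, 80], 0],
    [[1, 0, 120], 0],
    [[1, 0, 160], 0],
    [[1, 0, 200], 0],
    [[1, 0, 240], 0],
    [[1, 0, 265], 0],
    [[1, 0, 278], 0],
    [[1, 0, 284], 0],
    [[1, 0, 286], 0],
    [[1, 0, 286], 0],
    [[1, 0, 286], 0],
  ],
)

```text
time: 26.55
tcp_pos: [645.2, -78.4, 21.6]
eef_rot: [3.139, 0.001, 1.716]
wrist_force: [0.9, -0.4, -0.0]
grip_width: 0.462
grip_force: 30.7
```

Request:
drive_tool(
  motion=[
    [[0, 0, 0.5], 0],
    [[0, 0, 1], 0],
    [[0, 0, 1], 0],
  ],
)

```text
time: 26.8
tcp_pos: [645.0, -78.8, 20.6]
eef_rot: [3.139, 0.001, 1.716]
wrist_force: [-0.7, 0.8, 6.2]
grip_width: 0.456
grip_force: 31.3
```

Request:
drive_tool(
  motion=[
    [[0, 0, 0], 0],
    [[0, 0, 0], 0],
    [[0, 0, 0], 0],
    [[0, 0, 0], 0],
    [[0, 0, -20], 0],
    [[0, 0, -60], 0],
    [[0, 0, -100], 0],
    [[0, 0, -140], 0],
    [[0, 0, -180], 0],
    [[0, 0, -220], 0],
    [[0, 0, -260], 0],
    [[0, 0, -290], 0],
    [[0, 0, -290], 0],
    [[0, 0, -290], 0],
  ],
  fingers=0.65,
)

```text
time: 27.97
tcp_pos: [645.1, -79.0, 312.3]
eef_rot: [3.136, 0.002, 1.716]
wrist_force: [0.4, 0.0, -1.7]
grip_width: 0.648
grip_force: 0.0
```

Run:
```python
from h import *
caps();heft()
go(477,412.6,310,87.4);go(587,401,310,87.4)
```

```text
cap [586.4 400.8] z 46.9 n 131
cap [476.2 412.5] z 46.8 n 141
cap [469.2  17.9] z 54.3 n 142
[-0.02 -0.34 -0.21] [644.1 -78.8 309.4] [3.140e+00 1.000e-03 1.715e+00] 0.6479205850475629 0.0
to (477, 412.6, 310, 87.4) shift [510.4 -94.5  -1. ] turn 10.89 rows>= 13
to (587, 401, 310, 87.4) shift [483.   12.7  -0.8] turn 10.89 rows>= 12
```

Request:
drive_tool(
  motion=[
    [[40, 1, 0], 1],
    [[80, 2, 0], 2],
    [[120, 3, 0], 3],
    [[160, 4, 0], 4],
    [[200, 5, 0], 5],
    [[240, 6, 0], 6],
    [[280, 7, 0], 7],
    [[320, 8, 0], 8],
    [[360, 9, 0], 9],
    [[400, 10, 0], 10],
    [[440, 11, 0], 11],
    [[475, 12, 20], 11],
    [[483, 13, 60], 11],
    [[483, 13, 100], 11],
    [[483, 13, 140], 11],
    [[483, 13, 180], 11],
    [[483, 13, 205], 11],
    [[483, 13, 217], 11],
    [[483, 13, 220], 11],
    [[483, 13, 220], 11],
  ],
)

```text
time: 29.68
tcp_pos: [586.2, 400.6, 87.4]
eef_rot: [-3.139, 0.001, 1.523]
wrist_force: [0.1, 0.9, 0.2]
grip_width: 0.652
grip_force: 0.0
```

Run:
```python
from h import *
wcaps();heft()
go(587,401.2,17,87.4)
```

```text
wcap [477.4 413.7] z 46.2 n 2437 [107. 221.]
wcap [588.  401.9] z 46.3 n 2364 [278. 230.]
[ 0.12 -0.16  1.45] [587.5 401.3  89.8] [ 3.141e+00 -1.000e-03  1.523e+00] 0.6462883494493703 0.0
to (587, 401.2, 17, 87.4) shift [-0.2 -0.6 72.8] turn -0.11 rows>= 2
```

Request:
drive_tool(
  motion=[
    [[0, 0, 20], 0],
    [[0, 0, 50], 0],
    [[0, 0, 67], 0],
    [[0, 0, 73], 0],
    [[0, 0, 73], 0],
    [[0, 0, 73], 0],
  ],
)

```text
time: 30.23
tcp_pos: [588.4, 401.9, 18.4]
eef_rot: [3.139, -0.002, 1.524]
wrist_force: [-0.4, -0.1, -0.1]
grip_width: 0.656
grip_force: 0.0
```

Request:
drive_tool(
  motion=[
    [[0, 0, 0], 0],
    [[0, 0, 0], 0],
    [[0, 0, 0], 0],
    [[0, 0, 0], 0],
    [[0, 0, 0], 0],
    [[0, 0, 0], 0],
  ],
  fingers=0,
)

```text
time: 30.73
tcp_pos: [588.8, 402.2, 19.2]
eef_rot: [3.138, -0.003, 1.524]
wrist_force: [-1.5, -0.8, 6.9]
grip_width: 0.455
grip_force: 31.0
```

Request:
drive_tool(
  motion=[
    [[0, 0, -20], 0],
    [[0, 0, -50], 0],
    [[0, 0, -90], 0],
    [[0, 0, -130], 0],
    [[0, 0, -170], 0],
    [[0, 0, -210], 0],
    [[0, 0, -250], 0],
    [[0, 0, -280], 0],
    [[0, 0, -290], 0],
    [[0, 0, -290], 0],
    [[0, 0, -290], 0],
    [[0, 0, -290], 0],
    [[0, 0, -290], 0],
    [[0, 0, -290], 0],
    [[0, 0, -290], 0],
    [[0, 0, -290], 0],
  ],
)

```text
time: 32.07
tcp_pos: [586.7, 401.0, 304.6]
eef_rot: [-3.14, 0.001, 1.524]
wrist_force: [0.7, -0.1, -4.1]
grip_width: 0.459
grip_force: 31.5
```

Run:
```python
from h import *
heft()
go(467.3,-26,305,87.4);go(637.5,-37,305,98.6)
```

```text
[ 0.65 -0.15 -4.15] [586.7 401.  304.6] [-3.140e+00  1.000e-03  1.524e+00] 0.4587188176999395 31.512951850891113
to (467.3, -26, 305, 87.4) shift [-4.321e+02 -9.910e+01  1.000e-01] turn -0.11 rows>= 11
to (637.5, -37, 305, 98.6) shift [-4.351e+02  7.140e+01 -1.000e-01] turn -11.31 rows>= 11
```

-4.1 N, so full. It goes to place 2.

Request:
drive_tool(
  motion=[
    [[-40, -9, 0], 0],
    [[-80, -18, 0], 0],
    [[-120, -28, 0], 0],
    [[-160, -37, 0], 0],
    [[-200, -46, 0], 0],
    [[-240, -55, 0], 0],
    [[-280, -64, 0], 0],
    [[-320, -73, 0], 0],
    [[-360, -83, 0], 0],
    [[-400, -92, 10], 0],
    [[-432, -99, 20], 0],
    [[-432, -99, 60], 0],
    [[-432, -99, 100], 0],
    [[-432, -99, 140], 0],
    [[-432, -99, 180], 0],
    [[-432, -99, 215], 0],
    [[-432, -99, 240], 0],
    [[-432, -99, 250], 0],
    [[-432, -99, 250], 0],
    [[-432, -99, 250], 0],
  ],
)

```text
time: 33.73
tcp_pos: [468.2, -25.8, 56.7]
eef_rot: [3.141, 0.0, 1.524]
wrist_force: [-0.4, 0.1, -3.2]
grip_width: 0.461
grip_force: 31.5
```

Run:
```python
from h import *
heft()
go(467.3,-26,28,87.4)
```

```text
[-0.37  0.15 -3.25] [468.2 -25.8  56.7] [3.141 0.    1.524] 0.461436855416681 31.493863463401794
to (467.3, -26, 28, 87.4) shift [-0.2 -0.9 28.7] turn -0.11 rows>= 1
```

Request:
drive_tool(
  motion=[
    [[0, -1, 12], 0],
    [[0, -1, 22], 0],
    [[0, -1, 28], 0],
    [[0, -1, 30], 0],
    [[0, -1, 30.5], 0],
    [[0, -1, 30.5], 0],
  ],
)

```text
time: 34.23
tcp_pos: [467.5, -25.6, 27.1]
eef_rot: [3.141, -0.0, 1.524]
wrist_force: [-4.8, 1.8, 8.2]
grip_width: 0.457
grip_force: 33.0
```

Request:
drive_tool(
  motion=[
    [[0, 0, 0], 0],
    [[0, 0, 0], 0],
    [[0, 0, 0], 0],
    [[0, 0, 0], 0],
    [[0, 0, -20], 0],
    [[0, 0, -60], 0],
    [[0, 0, -100], 0],
    [[0, 0, -140], 0],
    [[0, 0, -180], 0],
    [[0, 0, -220], 0],
    [[0, 0, -260], 0],
    [[0, 0, -285], 0],
    [[0, 0, -285], 0],
    [[0, 0, -285], 0],
  ],
  fingers=0.65,
)

```text
time: 35.4
tcp_pos: [467.8, -25.9, 312.5]
eef_rot: [3.137, 0.001, 1.523]
wrist_force: [-0.1, 0.1, -1.7]
grip_width: 0.652
grip_force: 0.0
```

Run:
```python
from h import *
caps();wcaps();heft()
go(477,412.8,310,87.4)
```

```text
cap [476.1 412.3] z 46.7 n 141
cap [469.1  18.2] z 54.3 n 143
cap [466.5 -26.2] z 54.1 n 144
wcap [470.2  17.2] z 54.1 n 672 [276. 139.]
wcap [467.8 -26.3] z 54.2 n 626 [275. 172.]
wcap [ 844.3 -110. ] z 36.6 n 701 [535. 214.]
[-0.54 -1.07 -0.37] [466.3 -25.6 309.1] [-3.14  -0.     1.524] 0.6502308991631376 0.0
to (477, 412.8, 310, 87.4) shift [438.4 -10.   -0.8] turn -0.11 rows>= 11
```

Request:
drive_tool(
  motion=[
    [[40, -1, 0], 0],
    [[80, -2, 0], 0],
    [[120, -3, 0], 0],
    [[160, -4, 0], 0],
    [[200, -5, 0], 0],
    [[240, -6, 0], 0],
    [[280, -7, 0], 0],
    [[320, -8, 0], 0],
    [[360, -9, 0], 0],
    [[400, -10, 10], 0],
    [[438, -10, 20], 0],
    [[438, -10, 60], 0],
    [[438, -10, 100], 0],
    [[438, -10, 140], 0],
    [[438, -10, 175], 0],
    [[438, -10, 205], 0],
    [[438, -10, 217], 0],
    [[438, -10, 220], 0],
    [[438, -10, 220], 0],
    [[438, -10, 220], 0],
  ],
)

```text
time: 37.17
tcp_pos: [478.4, 413.0, 92.2]
eef_rot: [3.14, -0.002, 1.523]
wrist_force: [0.1, 0.3, -0.3]
grip_width: 0.649
grip_force: 0.0
```

Run:
```python
from h import *
wcaps();heft()
go(476.9,412.8,17,87.4)
```

```text
wcap [476.9 413.7] z 46.3 n 2281 [272. 229.]
[-0.48  0.45  0.72] [478.8 413.3  93. ] [ 3.139e+00 -3.000e-03  1.523e+00] 0.6520336269863841 0.0
to (476.9, 412.8, 17, 87.4) shift [-0.8 -2.1 76. ] turn -0.11 rows>= 2
```

Request:
drive_tool(
  motion=[
    [[0, -2, 20], 0],
    [[0, -2, 50], 0],
    [[0, -2, 68], 0],
    [[0, -2, 74], 0],
    [[0, -2, 74], 0],
    [[0, -2, 74], 0],
  ],
)

```text
time: 37.72
tcp_pos: [476.5, 413.2, 18.4]
eef_rot: [3.14, -0.002, 1.524]
wrist_force: [-1.0, 0.6, 0.8]
grip_width: 0.651
grip_force: 0.0
```

Request:
drive_tool(
  motion=[
    [[0, 0, 0], 0],
    [[0, 0, 0], 0],
    [[0, 0, 0], 0],
    [[0, 0, 0], 0],
    [[0, 0, 0], 0],
    [[0, 0, 0], 0],
  ],
  fingers=0,
)

```text
time: 38.22
tcp_pos: [477.1, 413.6, 19.2]
eef_rot: [3.138, -0.003, 1.523]
wrist_force: [-0.2, -0.7, 7.2]
grip_width: 0.461
grip_force: 30.0
```

Request:
drive_tool(
  motion=[
    [[0, 0, -20], 0],
    [[0, 0, -50], 0],
    [[0, 0, -90], 0],
    [[0, 0, -130], 0],
    [[0, 0, -170], 0],
    [[0, 0, -210], 0],
    [[0, 0, -250], 0],
    [[0, 0, -280], 0],
    [[0, 0, -290], 0],
    [[0, 0, -290], 0],
    [[0, 0, -290], 0],
    [[0, 0, -290], 0],
    [[0, 0, -290], 0],
    [[0, 0, -290], 0],
    [[0, 0, -290], 0],
    [[0, 0, -290], 0],
  ],
)

```text
time: 39.55
tcp_pos: [475.1, 412.2, 305.3]
eef_rot: [-3.14, 0.001, 1.524]
wrist_force: [0.4, -0.5, -1.5]
grip_width: 0.454
grip_force: 30.6
```

Run:
```python
from h import *
heft()
go(465,-69,305,87.4);go(637.5,-36,305,98.6)
```

```text
[ 0.39 -0.5  -1.47] [475.1 412.2 305.3] [-3.140e+00  1.000e-03  1.524e+00] 0.4535990791454843 30.643479824066162
to (465, -69, 305, 87.4) shift [-481.2   12.6    0.7] turn -0.11 rows>= 12
to (637.5, -36, 305, 98.6) shift [-4.401e+02  1.834e+02  4.000e-01] turn -11.31 rows>= 12
```

Around -1.5 N: probably empty. I'll confirm over the tray.

Request:
drive_tool(
  motion=[
    [[-38, 16, -2], -1],
    [[-76, 32, -2], -2],
    [[-114, 47, -2], -3],
    [[-152, 63, -2], -4],
    [[-190, 79, -2], -5],
    [[-228, 95, -2], -6],
    [[-266, 111, -2], -7],
    [[-304, 127, -2], -8],
    [[-342, 143, -2], -9],
    [[-380, 158, -2], -10],
    [[-418, 174, -2], -11],
    [[-440, 183, 0], -11],
    [[-440, 183, 0], -11],
    [[-440, 183, 0], -11],
    [[-440, 183, 0], -11],
    [[-440, 183, 0], -11],
  ],
)

```text
time: 40.88
tcp_pos: [637.3, -34.6, 306.4]
eef_rot: [3.141, -0.0, 1.717]
wrist_force: [0.3, 0.8, -0.7]
grip_width: 0.462
grip_force: 30.7
```

Run:
```python
from h import *
heft();go(638,-36,21,98.6);snapshot("wrist");heft();snapshot("wrist");heft()
```

```text
[ 0.31  0.78 -0.73] [637.3 -34.6 306.4] [ 3.141 -0.     1.717] 0.4615028489329173 30.650224685668945
to (638, -36, 21, 98.6) shift [ -1.6   0.5 285.4] turn -0.24 rows>= 7
[ 0.13  0.25 -0.86] [637.3 -34.4 306.5] [ 3.141 -0.     1.717] 0.45622649000632914 30.649917125701904
[-0.49 -0.69 -1.08] [637.3 -34.4 306.6] [ 3.141 -0.     1.717] 0.4563794255462918 30.65001368522644
```

Empty. I lower it.

Request:
drive_tool(
  motion=[
    [[-1, 0, 40], 0],
    [[-1, 0, 80], 0],
    [[-1, 0, 120], 0],
    [[-1, 0, 160], 0],
    [[-1, 0, 200], 0],
    [[-1, 0, 240], 0],
    [[-1, 0, 265], 0],
    [[-1, 0, 278], 0],
    [[-1, 0, 284], 0],
    [[-1, 0, 286], 0],
    [[-1, 0, 287], 0],
    [[-1, 0, 287], 0],
    [[-1, 0, 287], 0],
  ],
)

```text
time: 42.07
tcp_pos: [639.0, -36.5, 21.2]
eef_rot: [3.139, 0.001, 1.716]
wrist_force: [-0.0, 1.6, 4.0]
grip_width: 0.456
grip_force: 31.1
```

Request:
drive_tool(
  motion=[
    [[0, 0, 0], 0],
    [[0, 0, 0], 0],
    [[0, 0, 0], 0],
    [[0, 0, 0], 0],
    [[0, 0, -20], 0],
    [[0, 0, -60], 0],
    [[0, 0, -100], 0],
    [[0, 0, -140], 0],
    [[0, 0, -180], 0],
    [[0, 0, -180], 0],
    [[0, 0, -180], 0],
  ],
  fingers=0.65,
)

```text
time: 42.98
tcp_pos: [640.0, -37.1, 203.9]
eef_rot: [3.134, 0.002, 1.715]
wrist_force: [0.2, 0.6, -0.4]
grip_width: 0.651
grip_force: 0.0
```

Run:
```python
from h import *
caps();heft()
go(464,-134,200,-2.6)
```

```text
cap [469.3  18.3] z 54.5 n 141
cap [466.6 -26.3] z 54.2 n 143
[-0.35 -0.37 -1.92] [638.3 -36.9 200.7] [3.139e+00 1.000e-03 1.715e+00] 0.6493191351936048 0.0
to (464, -134, 200, -2.6) shift [ -70.9 -186.5    0.2] turn 100.89 rows>= 15
```

Request:
drive_tool(
  motion=[
    [[-15, -40, 0], 7],
    [[-30, -80, 0], 14],
    [[-45, -120, 0], 21],
    [[-60, -160, 0], 28],
    [[-71, -186, 0], 35],
    [[-71, -186, 0], 42],
    [[-71, -186, 0], 49],
    [[-71, -186, 0], 56],
    [[-71, -186, 0], 63],
    [[-71, -186, 0], 70],
    [[-71, -186, 0], 77],
    [[-71, -186, 0], 84],
    [[-71, -186, 0], 91],
    [[-71, -186, 0], 98],
    [[-71, -186, 0], 101],
    [[-71, -186, 0], 101],
    [[-71, -186, 0], 101],
  ],
)

```text
time: 44.45
tcp_pos: [462.8, -133.5, 197.4]
eef_rot: [-3.141, 0.003, -0.045]
wrist_force: [-0.8, 0.6, -0.6]
grip_width: 0.651
grip_force: 0.0
```

Run:
```python
from h import *
heft();w=snapshot("wrist");save(w,"w6")
go(464.5,-134,78,-2.6)
```

```text
[-0.77  0.63 -0.56] [ 462.8 -133.5  197.4] [-3.141e+00  3.000e-03 -4.500e-02] 0.650888068563325 0.0
to (464.5, -134, 78, -2.6) shift [  1.8   0.5 119.8] turn 0.02 rows>= 3
```

View pics/w6.png

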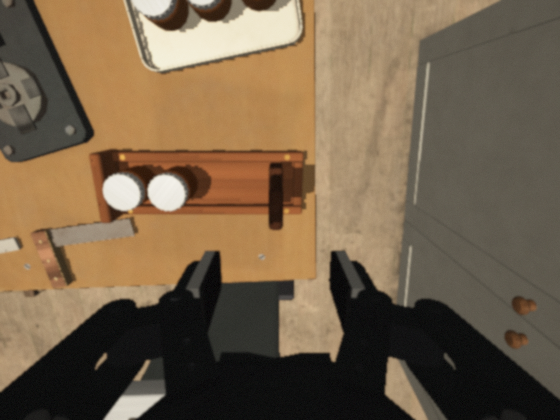

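The view shows three pots in the tray, two in the lane at (123,191) and (168,191), and the tab at (276,195). I grip the tab and slide.

Request:
drive_tool(
  motion=[
    [[2, 0, 40], 0],
    [[2, 0, 75], 0],
    [[2, 0, 105], 0],
    [[2, 0, 120], 0],
    [[2, 0, 120], 0],
    [[2, 0, 120], 0],
  ],
)

```text
time: 45.0
tcp_pos: [464.7, -133.5, 78.3]
eef_rot: [-3.141, 0.003, -0.046]
wrist_force: [0.3, 0.1, 0.3]
grip_width: 0.65
grip_force: 0.0
```

Request:
drive_tool(
  motion=[
    [[0, 0, 0], 0],
    [[0, 0, 0], 0],
    [[0, 0, 0], 0],
    [[0, 0, 0], 0],
    [[0, 0, 0], 0],
    [[0, 0, 0], 0],
  ],
  fingers=0,
  force=25,
)

```text
time: 45.5
tcp_pos: [466.9, -134.1, 80.9]
eef_rot: [3.141, -0.003, -0.047]
wrist_force: [-0.2, 2.1, 6.8]
grip_width: 0.141
grip_force: 29.5
```

Request:
drive_tool(
  motion=[
    [[0, -8, 0], 0],
    [[0, -18, 0], 0],
    [[0, -28, 0], 0],
    [[0, -38, 0], 0],
    [[0, -48, 0], 0],
    [[0, -56, 0], 0],
    [[0, -63, 0], 0],
    [[0, -68, 0], 0],
    [[0, -70, 0], 0],
    [[0, -70, 0], 0],
    [[0, -70, 0], 0],
  ],
)

```text
time: 46.42
tcp_pos: [470.1, -63.8, 80.9]
eef_rot: [3.141, -0.002, -0.047]
wrist_force: [-1.5, 0.7, 7.7]
grip_width: 0.139
grip_force: 29.8
```

Request:
drive_tool(
  motion=[
    [[0, -1, 0], 0],
    [[0, -2, 0], 0],
    [[0, -3, 0], 0],
    [[0, -4, 0], 0],
    [[0, -5, 0], 0],
    [[0, -6, 0], 0],
    [[0, -7, 0], 0],
    [[0, -8, 0], 0],
    [[0, -9, 0], 0],
    [[0, -10, 0], 0],
    [[0, -11, 0], 0],
    [[0, -11.5, 0], 0],
    [[0, -12, 0], 0],
    [[0, -12, 0], 0],
  ],
)

```text
time: 47.58
tcp_pos: [470.6, -52.6, 80.9]
eef_rot: [3.14, -0.002, -0.047]
wrist_force: [-2.2, -2.0, 7.2]
grip_width: 0.137
grip_force: 29.7
```

Request:
drive_tool(
  motion=[
    [[0, -0.3, 0], 0],
    [[0, -0.6, 0], 0],
    [[0, -0.9, 0], 0],
    [[0, -1, 0], 0],
    [[0, -1, 0], 0],
  ],
)

```text
time: 48.0
tcp_pos: [470.7, -51.7, 80.9]
eef_rot: [3.14, -0.002, -0.047]
wrist_force: [-1.5, -3.0, 6.9]
grip_width: 0.137
grip_force: 29.7
```

Request:
drive_tool(
  motion=[
    [[0, -0.3, 0], 0],
    [[0, -0.6, 0], 0],
    [[0, -0.9, 0], 0],
    [[0, -1, 0], 0],
    [[0, -1, 0], 0],
  ],
)

```text
time: 48.42
tcp_pos: [470.7, -50.7, 80.9]
eef_rot: [3.14, -0.002, -0.047]
wrist_force: [-2.1, -3.0, 8.4]
grip_width: 0.135
grip_force: 29.7
```

Request:
drive_tool(
  motion=[
    [[0, -0.3, 0], 0],
    [[0, -0.6, 0], 0],
    [[0, -0.9, 0], 0],
    [[0, -1, 0], 0],
    [[0, -1, 0], 0],
  ],
)

```text
time: 48.83
tcp_pos: [470.8, -49.7, 80.9]
eef_rot: [3.14, -0.002, -0.047]
wrist_force: [-2.3, -2.8, 6.4]
grip_width: 0.137
grip_force: 29.7
```

Request:
drive_tool(
  motion=[
    [[0, -0.3, 0], 0],
    [[0, -0.6, 0], 0],
    [[0, -0.9, 0], 0],
    [[0, -1, 0], 0],
    [[0, -1, 0], 0],
  ],
)

```text
time: 49.25
tcp_pos: [470.8, -49.0, 80.9]
eef_rot: [3.139, -0.002, -0.047]
wrist_force: [-3.0, -5.3, 6.6]
grip_width: 0.138
grip_force: 29.7
```

Run:
```python
from h import *
heft();caps();wcaps()
```

```text
[-2.97 -5.32  6.62] [470.8 -49.   80.9] [ 3.139e+00 -2.000e-03 -4.700e-02] 0.13802849239886844 29.715718030929565
cap [466.1   5. ] z 54.7 n 228
wcap [457.9  35.2] z 53.2 n 4760 [142. 266.]
wcap [471.  -19.8] z 54.2 n 2151 [227. 244.]
```

Request:
drive_tool(
  motion=[
    [[0, -0.2, 0], 0],
    [[0, -0.4, 0], 0],
    [[0, -0.6, 0], 0],
    [[0, -0.6, 0], 0],
  ],
)

```text
time: 49.68
tcp_pos: [470.8, -48.4, 80.9]
eef_rot: [3.139, -0.002, -0.047]
wrist_force: [-2.1, -5.2, 7.6]
grip_width: 0.138
grip_force: 29.7
```

Request:
drive_tool(
  motion=[
    [[0, -0.2, 0], 0],
    [[0, -0.4, 0], 0],
    [[0, -0.6, 0], 0],
    [[0, -0.6, 0], 0],
  ],
)

```text
time: 50.02
tcp_pos: [470.9, -47.8, 80.9]
eef_rot: [3.139, -0.002, -0.047]
wrist_force: [-1.4, -5.4, 7.5]
grip_width: 0.134
grip_force: 29.7
```

Request:
drive_tool(
  motion=[
    [[0, -0.2, 0], 0],
    [[0, -0.4, 0], 0],
    [[0, -0.6, 0], 0],
    [[0, -0.6, 0], 0],
  ],
)

```text
time: 50.35
tcp_pos: [470.9, -47.3, 80.9]
eef_rot: [3.139, -0.002, -0.047]
wrist_force: [-1.8, -5.5, 7.9]
grip_width: 0.138
grip_force: 29.7
```

Request:
drive_tool(
  motion=[
    [[0, -0.2, 0], 0],
    [[0, -0.4, 0], 0],
    [[0, -0.5, 0], 0],
    [[0, -0.5, 0], 0],
  ],
)

```text
time: 50.68
tcp_pos: [470.9, -47.2, 80.9]
eef_rot: [3.139, -0.002, -0.047]
wrist_force: [-1.6, -7.7, 6.2]
grip_width: 0.137
grip_force: 29.7
```

Request:
drive_tool(
  motion=[
    [[0, -0.2, 0], 0],
    [[0, -0.4, 0], 0],
    [[0, -0.4, 0], 0],
  ],
)

```text
time: 50.93
tcp_pos: [470.9, -47.2, 80.9]
eef_rot: [3.138, -0.002, -0.047]
wrist_force: [-2.0, -8.9, 6.6]
grip_width: 0.135
grip_force: 29.6
```

The row is tight: the keeper no longer moves and the force stays below 9 N. I ease off, release and rise.

Request:
drive_tool(
  motion=[
    [[0, 0.5, 0], 0],
    [[0, 0.5, 0], 0],
    [[0, 0.5, 0], 0],
  ],
)

```text
time: 51.18
tcp_pos: [470.9, -47.2, 80.9]
eef_rot: [3.139, -0.002, -0.047]
wrist_force: [-1.9, -6.6, 7.4]
grip_width: 0.136
grip_force: 29.7
```

Request:
drive_tool(
  motion=[
    [[0, 0, 0], 0],
    [[0, 0, 0], 0],
    [[0, 0, 0], 0],
    [[0, 0, 0], 0],
    [[0, 0, -20], 0],
    [[0, 0, -60], 0],
    [[0, 0, -100], 0],
    [[0, 0, -140], 0],
    [[-40, 30, -170], 0],
    [[-70, 60, -170], 0],
    [[-70, 100, -170], 0],
    [[-70, 140, -170], 0],
    [[-70, 140, -170], 0],
    [[-70, 140, -170], 0],
  ],
  fingers=0.65,
)

```text
time: 52.35
tcp_pos: [392.7, -184.6, 249.3]
eef_rot: [3.141, -0.0, -0.052]
wrist_force: [0.7, 1.0, -0.7]
grip_width: 0.654
grip_force: 0.0
```

Run:
```python
from h import *
heft();s=caps();w=wcaps();save(s,"t9",(250,140,400,260),5);save(w,"w9")
for n,q in(("top",s),("wr",w)):
    P=cloud(q);X,Y,Z=P[...,0],P[...,1],P[...,2]
    t=P[(Z>107)&(Z<118)&(X>440)&(X<500)&(Y>-70)&(Y<-25)];print(n,"tab",len(t),t.mean(0) if len(t) else 0)
    c=P[(Z>50)&(Z<58)&(X>440)&(X<500)&(Y>-45)&(Y<42)]
    print("pots y",np.percentile(c[:,1],[1,99]).round(1),c[:,0].mean().round(1))
```

```text
[ 0.68  0.98 -0.69] [ 392.7 -184.6  249.3] [ 3.141 -0.    -0.052] 0.6543412513578966 0.0
wcap [470.7  18.8] z 53.9 n 1003 [ 84. 121.]
top tab 61 [464.61721664 -45.52506637 112.01972574]
pots y [-36.   38.1] 466.8
wr tab 539 [467.77515735 -48.9409534  111.94955446]
pots y [-12.2  35.8] 470.7
```

View pics/t9.png

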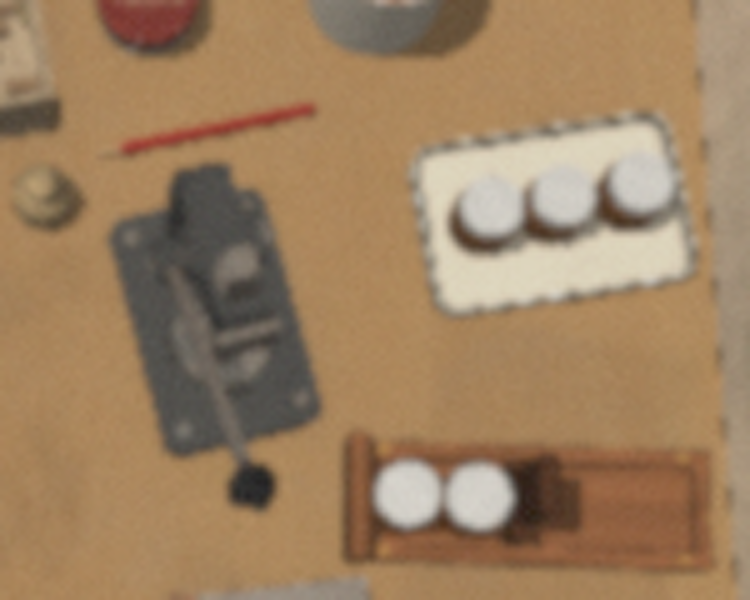

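View pics/w9.png

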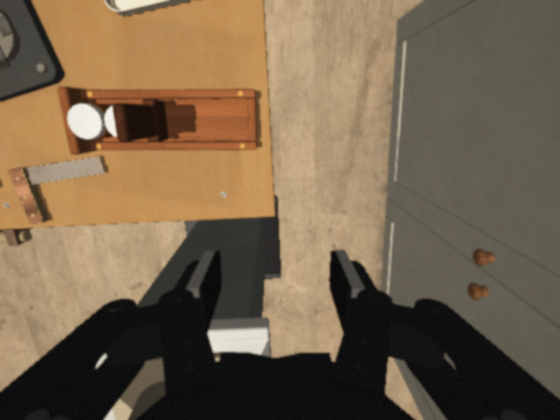

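The top crop shows three pots upright in the unmoved tray, at (490,208), (563,198) and (640,185). The lane has two pots touching, at (408,493) and (480,495), with the keeper against them at (540,490). The wrist view agrees, and the arm is clear. I hand in.

```bash
python3 -c "
from rig import *
print(job_done())"
```

```text
the job is handed in; nothing more can be done
None
```

I drew the keeper fully back, stood the two full pots in a tight row against the end wall with the keeper slid up to them, and set the three empty pots upright in the tray; the job is handed in, but no verdict came back.

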